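# Close the cabin case's pocket and raise its trolley handle

### The arm

A 7-joint arm with a two-finger parallel gripper is mounted at the origin on the work surface. World frame = base frame: x ahead of the robot, y to its left, z up, the work surface at z = 0. Lengths are in m, angles in rad, forces in N, time in s.
With the tool pointing down it reaches from about 0.4 to 0.875 m from the base axis. Payload 6.5 kg.
Tool frame: the origin (TCP) lies on the centre line of the jaws, within the pads' length; the fingertips stand 11 mm ahead of it and the grasp point (between the pads) lies 8 mm behind it (ctrl.tip_extent is the distance from the TCP to the fingertips, in m); y points along the fingers, z is the direction in which the jaws open and shut, and the axes are right-handed (so a half turn about y gives the same grasp; the last joint's range is limited). The gripper opens to 88 mm and grips with 3 to 60 N. Pads are 18 mm wide; open, the fingers measure 123 mm over their backs; the gripper's body (75 mm by 187 mm) begins 45 mm behind the grasp point.
Start: joints at [-1.188, 0.536, -0.004, 1.538, 0.003, 1.067, -0.071], TCP at [0.282, 0.586, 0.25] pointing down, gripper open.
Joint ranges: [-2.7, 2.7], [-0.37, 2.16], [-1.27, 1.26], [0.24, 2.4], [-1.31, 4.45], [0.19, 1.91], [-2.76, 2.76]. Speed limits (rad/s): [2.39, 2.39, 3.14, 3.14, 3.14, 3.14, 3.14].

### API

Orientations are given as a unit quaternion [x, y, z, w].
In Python, from bench import ctrl gives the robot as it stands.
- The arm moves only by the tool send_rows, never from a script. Its argument "plan" is a list of rows, each an object with "slide": the shift along the world's x, y, z in mm, a list of three; "rotation": the turn, a rotation vector about the world's x, y, z in degrees, a list of three; "claw": the finger opening in mm, from 0 to 88.1. A call has 1 to 8 rows; each row shifts and turns the commanded pose from where the row before left it; what a row does not reach is not made up. A row lasts 1/8 s, in which the tool goes at most 62.5 mm and 10.7 degrees, less where a joint would pass 70% of its speed; a pose out of reach is approached as far as the arm can. A call with a gripper value outside its range is refused whole. The fingers move at their own pace and stop on an object; the grip force is fixed at half the most. Time passes only in rows, so rows that do not move let the fingers close. It gives the time, the measured TCP pose, the force and the opening at its end, in the units of the state.
- ctrl.sense(): the state, without advancing time (a new reading comes with each control period).
- ctrl.get_image(name): name is "side" or "top"; returns a dict with "color" (400x640x3 uint8, blue, green, red), "vertical_fov" (degrees; the focal length in pixels is half the picture's height over the tangent of half this angle, whatever the lens; pixels are square), "cx", "cy" (the principal point, pixels), "position" and "attitude" of the camera in the world. Camera axes: x right, y up, looking along -z (the intrinsics and any distortion apply to the point x, -y, -z); pixel columns grow to the right and rows downward; lengths in m; the calibration is good to about 2 mm. A picture is of the moment at which its call begins. There is no depth.
- ctrl.job_done(): hands the job in, once; it reports no verdict.
The state is a dict: "t": time; "joints": joint angles; "qd": joint speeds; "effort": joint torques, N m; "tcp_pos": TCP position; "tool_rot": TCP orientation; "contact_force": force on the tool from outside, world axes, zero at the start; "wrist_torque": the same for the moment, N m; "width": opening from 0.0 (shut) to 1.0 (fully open).
Only numpy, scipy, OpenCV 4.12 (cv2) and the standard library are available. Lean on these libraries where they do the work, as an engineer would, in place of code of your own. Each camera call takes 0.05 s, during which the arm holds its last target.

### The job

The packed cabin case on the sofa is about to be wheeled off. First push its small front compartment door fully shut so that it clicks onto its catch and stays shut; then squeeze the button in the trolley handle's grip bar, pull the handle straight up past its first stop to the second stop at full height, and keep hold of it there. Finish while still holding the handle up, because nothing catches it at full height; leave the remote, bottle and mug on the table as they are.

Things in the scene. Friction and masses are not known exactly. Their poses are not given: they have to be found in the camera images.
- case: Blue hard-shell cabin case upright on a sofa seat 380 mm below the table top, beyond the table's edge; heavy, does not move. 200 mm deep (x), 360 wide (y), 550 tall (z): its flat top is 170 mm above the table top. Origin: centre of its underside. x points from its front (compartment door, towards the robot) to its back, z up; yaw within 0.25 rad.
- door (a joint): Compartment door (blue) on the upper case front: panel 180 mm wide, 145 high, 12 thick, from 5 to 150 mm below the case top. Upright hinge line at case x -100, y +95 mm; free edge on the y- side (y -90 mm when shut). Rad: 0 = shut and seated, larger = open towards the robot; starts 0.3 to 0.65, stays where left. The last 0.045 rad must overcome the catch; then it snaps home.
- door_catch (a point): Centre of the spring-ball catch: a steel block 20 x 22 x 30 mm beside the door's free edge, 78 mm below the case top, standing 20 mm out of the case front; fixed to the case. Needs about 6 N at the free edge to snap the door in.
- door_face (a point): Point on the outer face of the door where it can be pushed: 150 mm from the hinge line towards the free edge, 40 mm above the door's middle (37 mm below the case's top); moves with the door; its axes equal the case's when shut, x being the inward normal of the door.
- handle (a joint): Trolley handle on two aluminium tubes that slide straight up out of the case top. In m: 0 = down (start, latched), 0.055 = first stop (it stops and catches there if the button is let go), 0.110 = second stop, end of travel, where nothing catches: let go, it drops back 40 mm or more. About 0.35 kg; friction 0.8 N.
- bar: Black grip bar of the handle, level, 190 mm long (case y), 24 thick (case x), 26 high; carries the button. Origin at its centre: case x +30, y 0 mm and, when down, 35 mm above the case top; axes as the case's. 22 mm free under it when down, nothing in front of or behind it.
- button (a joint): Bare aluminium squeeze button, middle of the bar's rear face (case +x): 56 mm long, 15 high, stands out 8; bar with button 32 mm across, 25 when squeezed. In m: 0 = out, 0.007 = fully in; over 0.0055 frees the latch. Spring 4 N to start, 8 N fully in. Fingers closed over bar and button with 15 N or more press it; kept pressed, the handle passes the first stop freely.
- button_face (a point): Centre of the button's outer face; axes as the case's, pressed towards case -x.
- remote_center (a point): Centre of the black remote control, 170 x 45 x 18 mm, lying on the table; leave alone.
- bottle_center (a point): Centre of the brown bottle, 56 mm across, 130 mm tall, standing on the table; leave alone.
- mug_center (a point): Centre of the white mug, 80 mm across, 90 mm tall, standing on the table; leave alone.

How it is judged:
On the way, in this order (a step that is already met when the one before it is completed fails the run):
1. the compartment door is shut and seated on its catch, the handle still down (value of joint door below 0.015 rad and value of joint handle below 0.02 m), for 0.3 s.
2. the button is squeezed with the handle still down (value of joint button above 0.005 m and value of joint handle below 0.02 m), for 0.05 s.
3. the handle has passed its first stop (value of joint handle above 0.08 m), for 0.05 s.
At the end, for the whole second after the job is handed in: The door is seated (under 0.015 rad), the handle is at its second stop (over 104 of 110 mm) and at rest, and the gripper's fingers hold the grip bar (over 2 N) through the last second (value of joint door below 0.015 rad and value of joint handle above 0.104 m and contact force between the fingers and bar above 2 N and velocity of joint handle between -0.02 and 0.02 m/s); the arm keeps its last pose, push and grip.
It fails at once if the remote, bottle or mug is moved by more than 30 mm (distance of any of remote_center, bottle_center, mug_center from where it was at the start of the episode above 0.03 m).
It also fails if it takes over 51 s, if anything falls off the work surface, if the arm or the gripper's body presses on something with over 40 N, if the wrist force passes 120 N, or if a joint passes its speed limit or range.

## Working session

There is one attempt and no reset: what is moved stays moved. The work goes in short steps, Python scripts to look and compute and a tool call to move; the robot and the scene stay as the last step left them, time stands still between calls to the robot, and variables do not carry over. Pictures are saved under pics/ and viewed, and the job is handed in when it is done.

Besides the shell and the picture viewer there is one more tool, called after "Call:" as name(argument=value, ...), one argument or row to a line, values as JSON. send_rows: Moves the arm, as the interface text tells. Its arguments: {"type":"object","properties":{"plan":{"type":"array"}},"required":["plan"]}

```bash
ls; mkdir -p pics; python3 - <<'E'
from bench import ctrl
import cv2
print(ctrl.sense(), ctrl.tip_extent)
for n in("side","top"):
    d=ctrl.get_image(n); cv2.imwrite(f"pics/{n}0.png",d["color"]); print(n,{k:v for k,v in d.items() if k!="color"})
E
```

```text
pics
{'t': 0.0, 'joints': array([-1.18820838,  0.53716262, -0.00441448,  1.53884226,  0.0025718 ,
        1.06728251, -0.07120416]), 'qd': array([ 0.00023986,  0.00079565, -0.00247882, -0.00065725,  0.00020062,
       -0.00084778, -0.00086363]), 'effort': array([-3.14034360e-04, -5.70967627e+01,  9.91136022e-01, -2.51592010e+01,
       -5.60728752e-02,  1.81226002e-02,  1.67080743e-04]), 'tcp_pos': array([0.28178608, 0.58510172, 0.24885361]), 'tool_rot': array([ 0.6899711 , -0.15742476,  0.15723669, -0.68879166]), 'contact_force': array([ 0.67283903,  0.14662394, -0.40357155]), 'wrist_torque': array([0.02577583, 0.06650059, 0.01248309]), 'width': 0.9983196492955125} 0.011
side {'vertical_fov': 51.42957789568788, 'cx': 309.86867897180645, 'cy': 205.72126108976735, 'position': array([-0.14253607, -0.55139491,  0.95777882]), 'attitude': array([ 0.32650341, -0.1304379 , -0.37237594,  0.8589049 ])}
top {'vertical_fov': 45.341214617221816, 'cx': 312.1702396176803, 'cy': 195.72348342590098, 'position': array([0.20001026, 0.05810777, 1.23318787]), 'attitude': array([ 0.08194641, -0.08181186, -0.6838044 ,  0.72041873])}
```

View pics/side0.png

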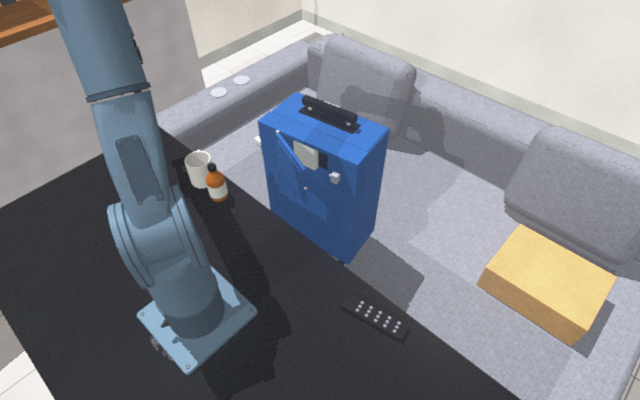

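View pics/top0.png

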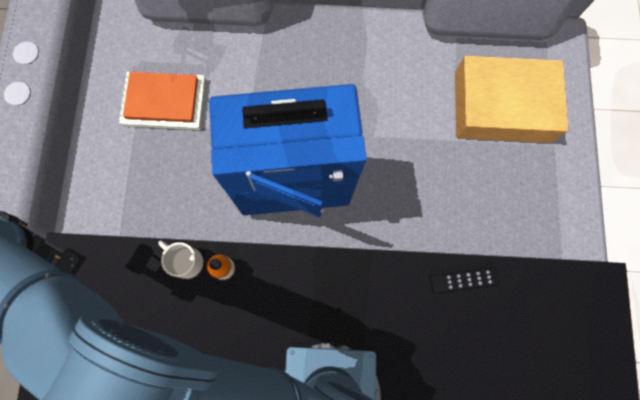

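```bash
python3 - <<'E'
import cv2
a=cv2.imread("pics/top0.png")[75:225,195:395];cv2.imwrite("pics/topz.png",cv2.resize(a,None,fx=4,fy=4,interpolation=cv2.INTER_CUBIC))
a=cv2.imread("pics/side0.png")[85:215,240:400];cv2.imwrite("pics/sidez.png",cv2.resize(a,None,fx=4.5,fy=4.5,interpolation=cv2.INTER_CUBIC))
E
```

```text
(no output)
```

View pics/topz.png

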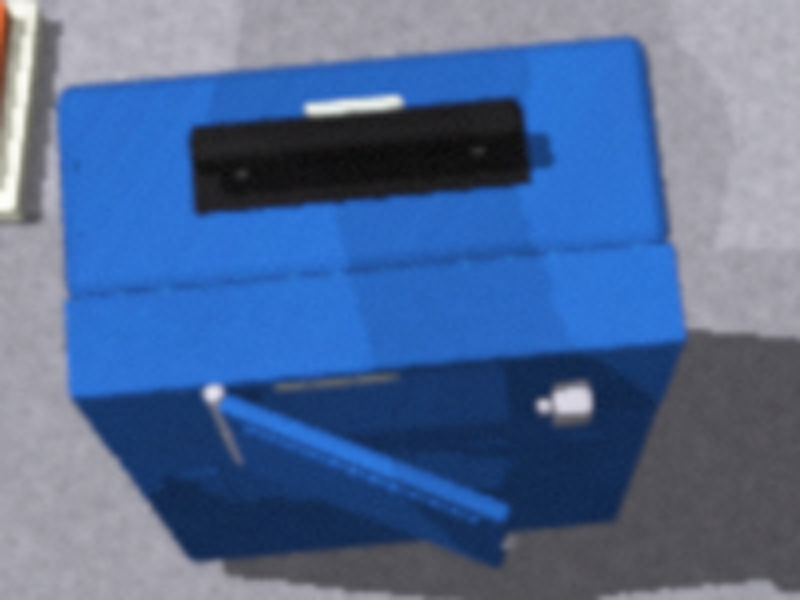

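View pics/sidez.png

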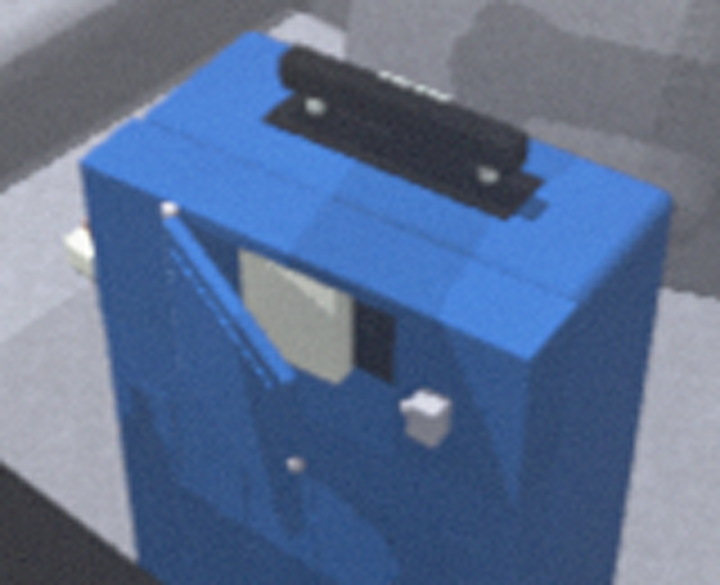

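```bash
cat > h.py <<'E'
from bench import ctrl
import numpy as np
from scipy.spatial.transform import Rotation as R
C={}
def cam(n):
    if n not in C: C[n]=ctrl.get_image(n)
    return C[n]
def ray(n,uv):
    d=cam(n); f=200/np.tan(np.radians(d["vertical_fov"])/2)
    v=np.array([(uv[0]-d["cx"])/f,-(uv[1]-d["cy"])/f,-1.])
    return d["position"],R.from_quat(d["attitude"]).apply(v)
def onz(n,uv,z):
    p,v=ray(n,uv); return p+v*(z-p[2])/v[2]
def proj(n,P):
    d=cam(n); f=200/np.tan(np.radians(d["vertical_fov"])/2)
    q=R.from_quat(d["attitude"]).inv().apply(np.asarray(P)-d["position"])
    return np.array([d["cx"]-f*q[0]/q[2],d["cy"]+f*q[1]/q[2]])
def tri(u1,u2):
    p,v=ray("top",u1);q,w=ray("side",u2)
    s=np.linalg.lstsq(np.c_[v,-w],q-p,rcond=None)[0]
    a,b=p+v*s[0],q+w*s[1]; return (a+b)/2,np.linalg.norm(a-b)
E
python3 - <<'E'
from h import *
np.set_printoptions(precision=4,suppress=True)
T=[(213.75,174.25),(366.25,160.5),(355,84.5),(210,98)]
S=[(258.4,121.2),(357.8,164.6),(388.9,128.3),(295.6,92.1)]
l=["FL","FR","BR","BL"]
for n,a,b in zip(l,T,S): print(n,onz("top",a,.17),onz("side",b,.17),*tri(a,b))
A=[onz("top",a,.17) for a in T]; print([np.linalg.norm(A[i]-A[(i+1)%4]) for i in range(4)])
# door
tz=lambda x,y:(x/4+195,y/4+75); sz=lambda x,y:(x/4.5+240,y/4.5+85)
print("hinge",onz("top",tz(212,392),.165),"hinge s",onz("side",sz(168,208),.165))
print("free edge top", onz("top",tz(509,513),.165), onz("side",sz(290,378),.165))
print("catch",tri(tz(572,402),sz(430,415)))
print("button",onz("top",tz(354,104),.213),tri(tz(354,104),sz(415,88)))
for n,z,uv in(("mug",.09,(183,258)),("bottle",.13,(215,264)),("remote",.018,(464,281))): print(n,onz("top",uv,z))
E
```

```text
FL [0.49   0.2939 0.17  ] [0.4897 0.2885 0.17  ] [0.4925 0.2943 0.165 ] 0.002557361642023567
FR [ 0.5419 -0.0563  0.17  ] [ 0.5445 -0.0597  0.17  ] [ 0.5442 -0.0577  0.168 ] 0.004000549249192723
BR [ 0.7324 -0.0243  0.17  ] [ 0.7297 -0.0283  0.17  ] [ 0.7352 -0.0248  0.1648] 0.0004558786427885603
BL [0.6784 0.3215 0.17  ] [0.6772 0.3134 0.17  ] [0.6835 0.3226 0.1622] 0.003533113731752033
[np.float64(0.3539708629108827), np.float64(0.1932154365314648), np.float64(0.3499414720280014), np.float64(0.19040197093439123)]
hinge [0.4986 0.2161 0.165 ] hinge s [0.4994 0.2147 0.165 ]
free edge top [0.436 0.041 0.165] [0.4367 0.0403 0.165 ]
catch (array([0.5254, 0.0035, 0.092 ]), np.float64(0.0024869383855797423))
button [0.6608 0.1418 0.213 ] (array([0.6636, 0.1417, 0.2086]), np.float64(0.0018367239831151717))
mug [0.302  0.3641 0.09  ]
bottle [0.2887 0.2789 0.13  ]
remote [ 0.2878 -0.3256  0.018 ]
```

```bash
python3 - <<'E'
from h import *
np.set_printoptions(precision=4,suppress=True)
s=ctrl.sense(); r=R.from_quat(s["tool_rot"]); print(r.as_matrix())
y=.15; cx=np.array([np.cos(y),np.sin(y),0])
for sg in(1,-1):
    z=sg*cx; yy=np.array([0,0,-1.]); x=np.cross(yy,z)
    t=R.from_matrix(np.c_[x,yy,z]); print(sg,np.degrees((t*r.inv()).as_rotvec()))
c=np.array([.6108,.134]);M=np.array([[np.cos(y),-np.sin(y)],[np.sin(y),np.cos(y)]])
for n,p in dict(bar=(.03,0),pre=(-.235,-.055),shut=(-.1295,-.055),hinge=(-.1,.095),btn=(.05,0)).items(): 
    print(n,c+M@np.array(p))
for lx,ly in((-.1,.18),(-.1,-.18),(.1,-.18),(.1,.18)): 
    P=np.r_[c+M@np.array([lx,ly]),.17]; print(proj("top",P),proj("side",P))
E
```

```text
[[ 0.901  -0.0003  0.4339]
 [-0.4339 -0.001   0.901 ]
 [ 0.0001 -1.     -0.001 ]]
1 [  0.0423  -0.044  -55.6933]
-1 [  0.0519   0.0499 124.3067]
bar [0.6405 0.1385]
pre [0.3867 0.0445]
shut [0.491  0.0603]
hinge [0.4977 0.213 ]
btn [0.6602 0.1415]
[212.1578 176.2621] [255.4206 120.7413]
[367.346  161.8032] [356.2502 165.5174]
[357.0308  83.0086] [390.4643 127.3227]
[207.9268  96.1938] [293.9107  89.836 ]
```

Call:
send_rows(
  plan=[
    {"slide": [10,-50,0],"rotation": [0,0,-7],"claw": 0},
    {"slide": [10,-54,0],"rotation": [0,0,-7],"claw": 0},
    {"slide": [10,-54,0],"rotation": [0,0,-7],"claw": 0},
    {"slide": [10,-54,0],"rotation": [0,0,-7],"claw": 0},
    {"slide": [10,-54,0],"rotation": [0,0,-7],"claw": 0},
    {"slide": [10,-54,0],"rotation": [0,0,-7],"claw": 0},
    {"slide": [10,-54,0],"rotation": [0,0,-7],"claw": 0},
    {"slide": [10,-54,0],"rotation": [0,0,-6.7],"claw": 0},
  ],
)

```text
t: 1.3
tcp_pos: [0.3622, 0.156, 0.25]
tool_rot: [-0.535, 0.462, -0.462, 0.536]
contact_force: [0.9, 0.2, -0.0]
width: 0.113
```

Call:
send_rows(
  plan=[
    {"slide": [10,-54,0],"rotation": [0,0,0],"claw": 0},
    {"slide": [14,-58,0],"rotation": [0,0,0],"claw": 0},
    {"slide": [0,0,0],"rotation": [0,0,0],"claw": 0},
    {"slide": [0,0,0],"rotation": [0,0,0],"claw": 0},
  ],
)

```text
t: 1.8
tcp_pos: [0.386, 0.0461, 0.2498]
tool_rot: [-0.536, 0.461, -0.461, 0.536]
contact_force: [-0.3, 0.7, 1.4]
width: 0.004
```

```bash
python3 - <<'E'
from h import *
import cv2
s=ctrl.sense();print({k:np.round(s[k],4) for k in s})
for n in("side","top"): cv2.imwrite(f"pics/{n}1.png",cam(n)["color"])
E
```

```text
{'t': np.float64(1.8), 'joints': array([-0.667 ,  0.0742,  0.4585,  2.1987, -0.0432,  0.8766, -0.0322]), 'qd': array([-0.0197,  0.0035, -0.0203, -0.0007,  0.0005,  0.0002,  0.0022]), 'effort': array([ 1.07250e+00, -2.35923e+01,  1.65800e+00, -2.20308e+01,
        3.11000e-02,  1.81000e-02,  3.22000e-02]), 'tcp_pos': array([0.386 , 0.0461, 0.2498]), 'tool_rot': array([-0.5359,  0.4613, -0.4611,  0.5361]), 'contact_force': array([-0.2719,  0.7415,  1.425 ]), 'wrist_torque': array([-0.0153,  0.0221,  0.0072]), 'width': np.float64(0.0041)}
```

Call:
send_rows(
  plan=[
    {"slide": [0,0,-40],"rotation": [0,0,0],"claw": 0},
    {"slide": [0,0,-40],"rotation": [0,0,0],"claw": 0},
    {"slide": [0,0,-34],"rotation": [0,0,0],"claw": 0},
    {"slide": [0,0,0],"rotation": [0,0,0],"claw": 0},
    {"slide": [0,0,0],"rotation": [0,0,0],"claw": 0},
  ],
)

```text
t: 2.52
tcp_pos: [0.3865, 0.0463, 0.1365]
tool_rot: [-0.536, 0.461, -0.461, 0.537]
contact_force: [0.8, -0.3, -0.1]
width: 0.005
```

```bash
python3 - <<'E'
from h import *
import cv2
for n in("side","top"): cv2.imwrite(f"pics/{n}2.png",cam(n)["color"])
a=np.vstack([cv2.imread(f"pics/{n}2.png")[60:320,150:450] for n in("side","top")])
cv2.imwrite("pics/c2.png",np.hstack([cv2.resize(cam(n)["color"][60:300,180:440],None,fx=1.5,fy=1.5) for n in("side","top")]))
E
```

```text
(no output)
```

View pics/c2.png

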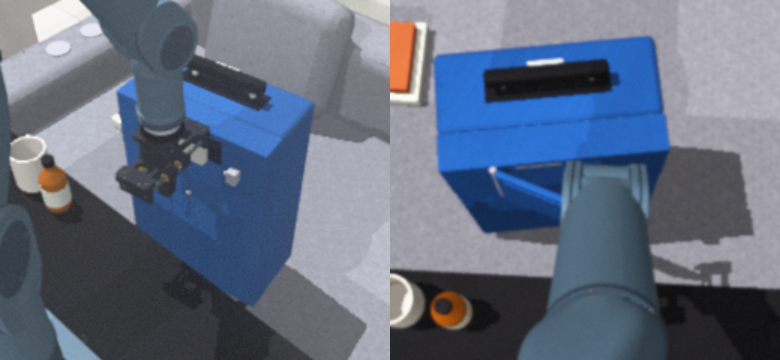

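The gripper stands in front of the open door (side view, left half, fingers at about (150,180)), and the bottle and mug are clear. Next I push along case x.

Call:
send_rows(
  plan=[
    {"slide": [15,2.3,0],"rotation": [0,0,0],"claw": 0},
    {"slide": [15,2.3,0],"rotation": [0,0,0],"claw": 0},
    {"slide": [15,2.3,0],"rotation": [0,0,0],"claw": 0},
    {"slide": [15,2.2,0],"rotation": [0,0,0],"claw": 0},
    {"slide": [15,2.2,0],"rotation": [0,0,0],"claw": 0},
    {"slide": [10,1.5,0],"rotation": [0,0,0],"claw": 0},
    {"slide": [0,0,0],"rotation": [0,0,0],"claw": 0},
  ],
)

```text
t: 3.5
tcp_pos: [0.4719, 0.0585, 0.1357]
tool_rot: [-0.536, 0.461, -0.461, 0.536]
contact_force: [0.1, 0.4, -0.7]
width: 0.004
```

Call:
send_rows(
  plan=[
    {"slide": [5,0.7,0],"rotation": [0,0,0],"claw": 0},
    {"slide": [5,0.7,0],"rotation": [0,0,0],"claw": 0},
    {"slide": [4,0.6,0],"rotation": [0,0,0],"claw": 0},
    {"slide": [0,0,0],"rotation": [0,0,0],"claw": 0},
  ],
)

```text
t: 4.0
tcp_pos: [0.4854, 0.0605, 0.1358]
tool_rot: [-0.536, 0.461, -0.461, 0.536]
contact_force: [-0.0, -0.3, -0.3]
width: 0.009
```

Call:
send_rows(
  plan=[
    {"slide": [3,0.5,0],"rotation": [0,0,0],"claw": 0},
    {"slide": [0,0,0],"rotation": [0,0,0],"claw": 0},
  ],
)

```text
t: 4.25
tcp_pos: [0.4882, 0.061, 0.1357]
tool_rot: [-0.536, 0.461, -0.461, 0.536]
contact_force: [-0.0, -0.2, 0.7]
width: 0.007
```

Call:
send_rows(
  plan=[
    {"slide": [2,0.3,0],"rotation": [0,0,0],"claw": 0},
    {"slide": [0,0,0],"rotation": [0,0,0],"claw": 0},
  ],
)

```text
t: 4.5
tcp_pos: [0.4891, 0.061, 0.1355]
tool_rot: [0.536, -0.462, 0.461, -0.536]
contact_force: [-4.5, 0.0, 2.8]
width: 0.004
```

Call:
send_rows(
  plan=[
    {"slide": [2,0.3,0],"rotation": [0,0,0],"claw": 0},
    {"slide": [0,0,0],"rotation": [0,0,0],"claw": 0},
  ],
)

```text
t: 4.75
tcp_pos: [0.4899, 0.0611, 0.1354]
tool_rot: [0.537, -0.462, 0.46, -0.535]
contact_force: [-8.4, -1.4, 7.5]
width: 0.003
```

Call:
send_rows(
  plan=[
    {"slide": [2,0.3,0],"rotation": [0,0,0],"claw": 0},
    {"slide": [0,0,0],"rotation": [0,0,0],"claw": 0},
  ],
)

```text
t: 5.0
tcp_pos: [0.4923, 0.0612, 0.1354]
tool_rot: [0.537, -0.462, 0.461, -0.535]
contact_force: [-5.4, -1.9, 4.3]
width: 0.002
```

Call:
send_rows(
  plan=[
    {"slide": [2,0.3,0],"rotation": [0,0,0],"claw": 0},
    {"slide": [0,0,0],"rotation": [0,0,0],"claw": 0},
  ],
)

```text
t: 5.25
tcp_pos: [0.4958, 0.0617, 0.1356]
tool_rot: [0.536, -0.461, 0.461, -0.536]
contact_force: [-1.7, -1.5, -0.3]
width: 0.007
```

Call:
send_rows(
  plan=[
    {"slide": [2,0.3,0],"rotation": [0,0,0],"claw": 0},
    {"slide": [0,0,0],"rotation": [0,0,0],"claw": 0},
  ],
)

```text
t: 5.5
tcp_pos: [0.4973, 0.0619, 0.1355]
tool_rot: [0.537, -0.462, 0.461, -0.535]
contact_force: [-4.5, -3.8, 3.2]
width: 0.005
```

Call:
send_rows(
  plan=[
    {"slide": [2,0.3,0],"rotation": [0,0,0],"claw": 0},
    {"slide": [0,0,0],"rotation": [0,0,0],"claw": 0},
  ],
)

```text
t: 5.75
tcp_pos: [0.4973, 0.0619, 0.1354]
tool_rot: [0.537, -0.463, 0.46, -0.534]
contact_force: [-12.4, -4.3, 9.3]
width: 0.006
```

Call:
send_rows(
  plan=[
    {"slide": [3,0.4,0],"rotation": [0,0,0],"claw": 0},
    {"slide": [0,0,0],"rotation": [0,0,0],"claw": 0},
  ],
)

```text
t: 6.0
tcp_pos: [0.4974, 0.0618, 0.1352]
tool_rot: [0.539, -0.464, 0.458, -0.533]
contact_force: [-21.6, -5.4, 20.7]
width: 0.007
```

Call:
send_rows(
  plan=[
    {"slide": [-5,-0.7,0],"rotation": [0,0,0],"claw": 0},
    {"slide": [-25,-4,0],"rotation": [0,0,0],"claw": 0},
    {"slide": [-30,-4.5,0],"rotation": [0,0,0],"claw": 0},
    {"slide": [-30,-4.5,20],"rotation": [0,0,0],"claw": 70},
    {"slide": [0,0,50],"rotation": [0,0,0],"claw": 70},
    {"slide": [0,0,50],"rotation": [0,0,0],"claw": 70},
    {"slide": [0,0,50],"rotation": [0,0,0],"claw": 70},
    {"slide": [0,0,0],"rotation": [0,0,0],"claw": 70},
  ],
)

```text
t: 7.0
tcp_pos: [0.4162, 0.0505, 0.3094]
tool_rot: [-0.533, 0.459, -0.462, 0.539]
contact_force: [-0.3, 0.7, 0.3]
width: 0.545
```

```bash
python3 - <<'E'
from h import *
import cv2
for n in("side","top"): cv2.imwrite(f"pics/{n}3.png",cam(n)["color"])
cv2.imwrite("pics/c3.png",np.hstack([cv2.resize(cam(n)["color"][60:300,180:440],None,fx=1.5,fy=1.5) for n in("side","top")]))
E
```

```text
(no output)
```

View pics/c3.png

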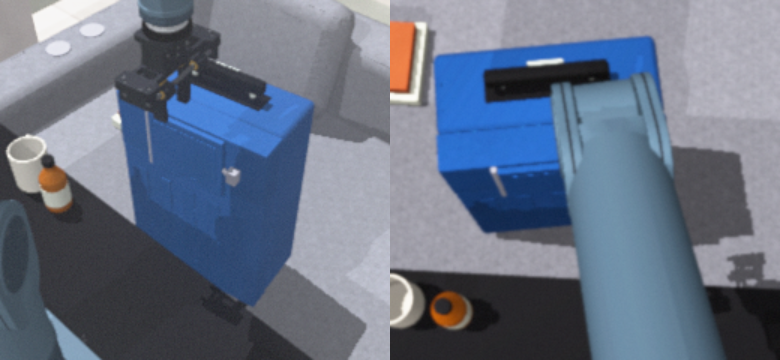

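The door is flush with the case front, with its free edge beside the catch at about (230,175). Next I move over the bar.

Call:
send_rows(
  plan=[
    {"slide": [45,17.6,0],"rotation": [0,0,0],"claw": 70},
    {"slide": [45,17.6,0],"rotation": [0,0,0],"claw": 70},
    {"slide": [45,17.6,0],"rotation": [0,0,0],"claw": 70},
    {"slide": [45,17.6,0],"rotation": [0,0,0],"claw": 70},
    {"slide": [45,17.6,0],"rotation": [0,0,0],"claw": 70},
    {"slide": [0,0,-20],"rotation": [0,0,0],"claw": 70},
    {"slide": [0,0,0],"rotation": [0,0,0],"claw": 70},
    {"slide": [0,0,0],"rotation": [0,0,0],"claw": 70},
  ],
)

```text
t: 8.1
tcp_pos: [0.6377, 0.137, 0.2853]
tool_rot: [0.536, -0.461, 0.461, -0.536]
contact_force: [-0.5, 0.4, 0.9]
width: 0.791
```

```bash
python3 - <<'E'
from h import *
import cv2
s=ctrl.sense();print(np.round(s["tcp_pos"],4),np.round(s["joints"],3));print(np.round(R.from_quat(s["tool_rot"]).as_matrix(),4))
cv2.imwrite("pics/c4.png",np.hstack([cv2.resize(cam(n)["color"][40:240,180:420],None,fx=1.6,fy=1.6) for n in("side","top")]))
E
```

```text
[0.6377 0.137  0.2853] [-0.603  0.543  0.482  1.515 -0.265  1.149  0.078]
[[ 1.488e-01 -9.000e-04  9.889e-01]
 [-9.889e-01 -4.000e-04  1.488e-01]
 [ 3.000e-04 -1.000e+00 -1.000e-03]]
```

View pics/c4.png

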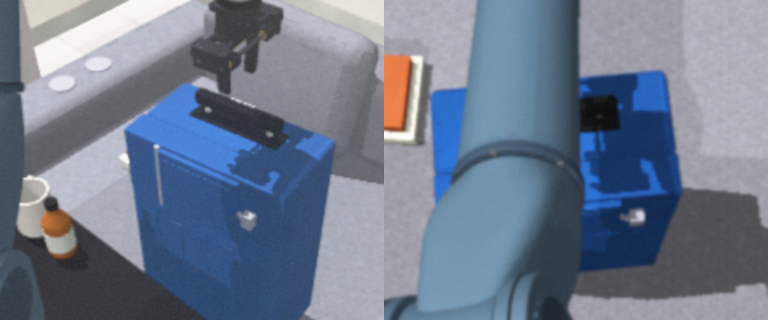

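Call:
send_rows(
  plan=[
    {"slide": [4,2,-30],"rotation": [0,0,0],"claw": 70},
    {"slide": [0,0,-30],"rotation": [0,0,0],"claw": 70},
    {"slide": [0,0,-20],"rotation": [0,0,0],"claw": 70},
    {"slide": [0,0,-8],"rotation": [0,0,0],"claw": 70},
    {"slide": [0,0,0],"rotation": [0,0,0],"claw": 70},
    {"slide": [0,0,0],"rotation": [0,0,0],"claw": 70},
  ],
)

```text
t: 8.95
tcp_pos: [0.6427, 0.1395, 0.1989]
tool_rot: [-0.535, 0.461, -0.462, 0.537]
contact_force: [-0.1, 0.7, 0.6]
width: 0.793
```

```bash
python3 - <<'E'
from h import *
import cv2
a=cam("side")["color"][60:200,250:420]
cv2.imwrite("pics/c5.png",cv2.resize(a,None,fx=4,fy=4,interpolation=cv2.INTER_CUBIC))
E
```

```text
(no output)
```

View pics/c5.png

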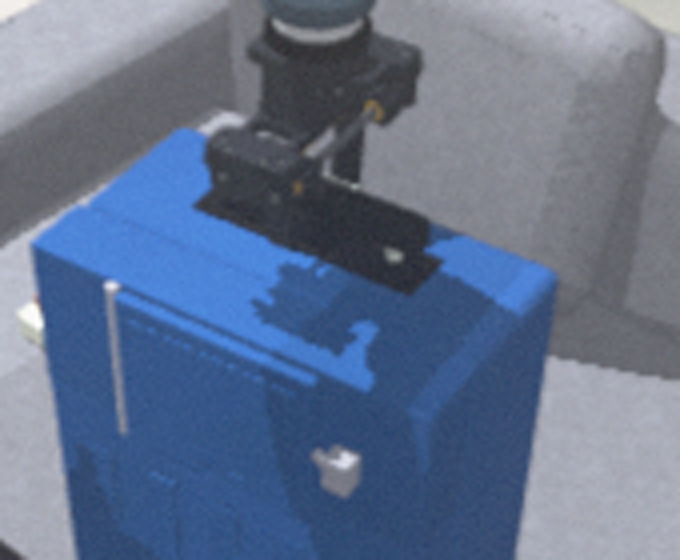

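The fingers straddle the bar, so I close them.

Call:
send_rows(
  plan=[
    {"slide": [0,0,-2],"rotation": [0,0,0],"claw": 0},
    {"slide": [0,0,0],"rotation": [0,0,0],"claw": 0},
    {"slide": [0,0,0],"rotation": [0,0,0],"claw": 0},
    {"slide": [0,0,0],"rotation": [0,0,0],"claw": 0},
    {"slide": [0,0,0],"rotation": [0,0,0],"claw": 0},
    {"slide": [0,0,0],"rotation": [0,0,0],"claw": 0},
    {"slide": [0,0,0],"rotation": [0,0,0],"claw": 0},
    {"slide": [0,0,0],"rotation": [0,0,0],"claw": 0},
  ],
)

```text
t: 10.0
tcp_pos: [0.6464, 0.1401, 0.1971]
tool_rot: [-0.533, 0.459, -0.464, 0.539]
contact_force: [13.6, 2.0, -5.8]
width: 0.275
```

Width 24.2 mm, so the button is squeezed. I'll relieve the 14 N side load before pulling.

Call:
send_rows(
  plan=[
    {"slide": [4,0.6,0],"rotation": [0,0,0],"claw": 0},
    {"slide": [0,0,0],"rotation": [0,0,0],"claw": 0},
    {"slide": [0,0,0],"rotation": [0,0,0],"claw": 0},
  ],
)

```text
t: 10.38
tcp_pos: [0.6465, 0.1401, 0.1957]
tool_rot: [-0.536, 0.461, -0.461, 0.536]
contact_force: [4.5, 1.0, -2.6]
width: 0.274
```

Call:
send_rows(
  plan=[
    {"slide": [1,0.2,4],"rotation": [0,0,0],"claw": 0},
    {"slide": [0,0,6],"rotation": [0,0,0],"claw": 0},
    {"slide": [0,0,8],"rotation": [0,0,0],"claw": 0},
    {"slide": [0,0,8],"rotation": [0,0,0],"claw": 0},
    {"slide": [0,0,0],"rotation": [0,0,0],"claw": 0},
  ],
)

```text
t: 11.0
tcp_pos: [0.6465, 0.1401, 0.2224]
tool_rot: [0.536, -0.461, 0.461, -0.536]
contact_force: [-0.2, -0.4, -4.6]
width: 0.27
```

It rises with about 4.6 N, which matches the handle's weight plus friction.

Call:
send_rows(
  plan=[
    {"slide": [0,0,10],"rotation": [0,0,0],"claw": 0},
    {"slide": [0,0,12],"rotation": [0,0,0],"claw": 0},
    {"slide": [0,0,12],"rotation": [0,0,0],"claw": 0},
    {"slide": [0,0,12],"rotation": [0,0,0],"claw": 0},
    {"slide": [0,0,12],"rotation": [0,0,0],"claw": 0},
    {"slide": [0,0,12],"rotation": [0,0,0],"claw": 0},
    {"slide": [0,0,8],"rotation": [0,0,0],"claw": 0},
    {"slide": [0,0,0],"rotation": [0,0,0],"claw": 0},
  ],
)

```text
t: 12.0
tcp_pos: [0.6465, 0.1401, 0.3005]
tool_rot: [0.536, -0.461, 0.461, -0.536]
contact_force: [-5.0, -1.6, -3.8]
width: 0.274
```

Call:
send_rows(
  plan=[
    {"slide": [0,0,3],"rotation": [0,0,0],"claw": 0},
    {"slide": [0,0,0],"rotation": [0,0,0],"claw": 0},
  ],
)

```text
t: 12.25
tcp_pos: [0.6465, 0.1401, 0.303]
tool_rot: [0.536, -0.461, 0.461, -0.536]
contact_force: [-5.5, -1.9, -4.2]
width: 0.28
```

Call:
send_rows(
  plan=[
    {"slide": [0,0,2],"rotation": [0,0,0],"claw": 0},
    {"slide": [0,0,0],"rotation": [0,0,0],"claw": 0},
  ],
)

```text
t: 12.5
tcp_pos: [0.6465, 0.1401, 0.3049]
tool_rot: [0.536, -0.461, 0.461, -0.536]
contact_force: [-6.5, -1.3, -4.3]
width: 0.272
```

Call:
send_rows(
  plan=[
    {"slide": [0,0,2],"rotation": [0,0,0],"claw": 0},
    {"slide": [0,0,0],"rotation": [0,0,0],"claw": 0},
  ],
)

```text
t: 12.75
tcp_pos: [0.6465, 0.1401, 0.3058]
tool_rot: [0.537, -0.461, 0.461, -0.535]
contact_force: [-3.9, -1.3, -12.2]
width: 0.277
```

The stop came at z 0.3058, which is 110 mm of travel. I'll let it settle and check.

Call:
send_rows(
  plan=[
    {"slide": [0,0,0],"rotation": [0,0,0],"claw": 0},
    {"slide": [0,0,0],"rotation": [0,0,0],"claw": 0},
    {"slide": [0,0,0],"rotation": [0,0,0],"claw": 0},
    {"slide": [0,0,0],"rotation": [0,0,0],"claw": 0},
  ],
)

```text
t: 13.25
tcp_pos: [0.6465, 0.1401, 0.3059]
tool_rot: [0.537, -0.461, 0.461, -0.536]
contact_force: [-2.6, -1.8, -19.1]
width: 0.274
```

```bash
python3 - <<'E'
from h import *
import cv2
s=ctrl.sense();print(s["t"],s["tcp_pos"],s["contact_force"],s["width"])
a=cam("side")["color"][30:210,180:420]
cv2.imwrite("pics/c6.png",cv2.resize(a,None,fx=3.2,fy=3.2,interpolation=cv2.INTER_CUBIC))
# expected bar end (y-), bottom edge front, at full height
y=.15;c=np.array([.6108,.134]);M=np.array([[np.cos(y),-np.sin(y)],[np.sin(y),np.cos(y)]])
for h in(.1,.11):
  P=np.r_[c+M@[.035,-.095],.205+h-.013];print(h,(proj("side",P)-[180,30])*3.2)
E
```

```text
13.25 [0.64648426 0.14014287 0.30585073] [ -2.61903119  -1.81696522 -19.05191771] 0.2739964490085017
0.1 [568.44981894 204.11127829]
0.11 [569.23310521 194.12028454]
```

View pics/c6.png

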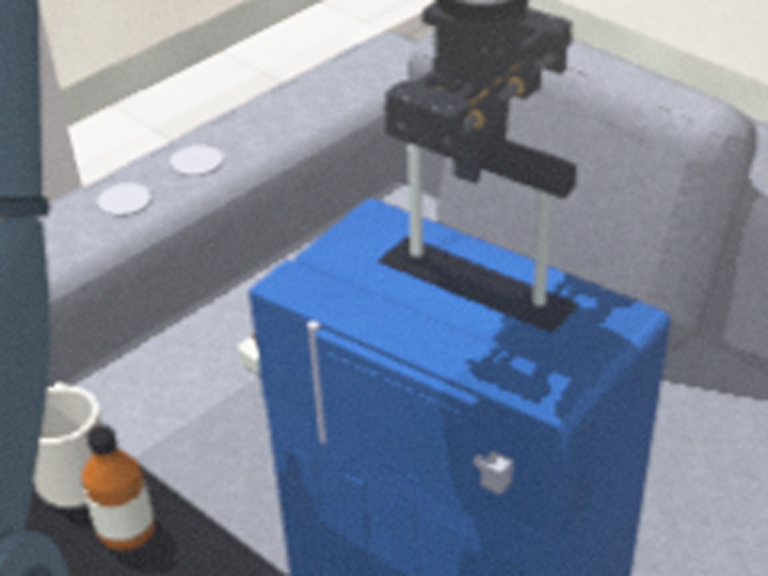

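The bar's end is at about (565,194), which matches the prediction for 0.110 m. The door is flush, and the mug and bottle look undisturbed. I want to see whether the 19 N upward pull keeps growing.

Call:
send_rows(
  plan=[
    {"slide": [0,0,0],"rotation": [0,0,0],"claw": 0},
    {"slide": [0,0,0],"rotation": [0,0,0],"claw": 0},
    {"slide": [0,0,0],"rotation": [0,0,0],"claw": 0},
    {"slide": [0,0,0],"rotation": [0,0,0],"claw": 0},
  ],
)

```text
t: 13.8
tcp_pos: [0.6465, 0.1401, 0.3059]
tool_rot: [0.537, -0.461, 0.461, -0.536]
contact_force: [-3.5, -1.1, -25.6]
width: 0.277
```

Call:
send_rows(
  plan=[
    {"slide": [0,0,-1],"rotation": [0,0,0],"claw": 0},
    {"slide": [0,0,0],"rotation": [0,0,0],"claw": 0},
    {"slide": [0,0,0],"rotation": [0,0,0],"claw": 0},
  ],
)

```text
t: 14.18
tcp_pos: [0.6465, 0.1402, 0.3059]
tool_rot: [0.536, -0.461, 0.461, -0.536]
contact_force: [-5.5, -2.3, -20.3]
width: 0.277
```

Call:
send_rows(
  plan=[
    {"slide": [0,0,0],"rotation": [0,0,0],"claw": 0},
    {"slide": [0,0,0],"rotation": [0,0,0],"claw": 0},
    {"slide": [0,0,0],"rotation": [0,0,0],"claw": 0},
    {"slide": [0,0,0],"rotation": [0,0,0],"claw": 0},
  ],
)

```text
t: 14.68
tcp_pos: [0.6465, 0.1401, 0.3059]
tool_rot: [0.536, -0.461, 0.461, -0.536]
contact_force: [-5.9, -1.2, -20.3]
width: 0.272
```

Now it is steady: 20 N upward, constant position. I hand it in.

```bash
python3 - <<'E'
from h import *
print(ctrl.job_done()); s=ctrl.sense(); print(s["t"],s["tcp_pos"],s["contact_force"],s["width"])
E
```

```text
the job is handed in; nothing more can be done
None
the job is handed in; nothing more can be done
```

I pushed the compartment door shut, squeezed the button, pulled the handle up to its second stop and handed the job in at about 14.7 s with the gripper still holding it. No verdict is reported.

- **Door:** The push force peaked around 8 N, dropped as the door snapped in, then rose to about 22 N with no further movement. Later pictures show the door flush beside the catch.
- **Button and handle:** The fingers closed to about 24 mm, against 25 mm for the squeezed bar. The handle came up with about 4–5 N and stopped hard after 110 mm of tool travel. In the side picture, the bar end sat where it should for 0.110 m.
- **Holding:** At the stop the upward pull kept growing, up to about 26 N. I lowered the target by 1 mm, and it then held steady at about 20 N with no movement. No check was possible after hand-in.
- **Other checks:** The first close on the bar was about 4 mm off centre, giving 14 N of side load, which I corrected before pulling. The mug and bottle looked undisturbed. The arm stayed well clear of the remote, but I did not re-measure any of the three.

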